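# Dry-stack a laminated mallet head on its assembly jig

## Task

Dry-fit the laminated mallet head on the assembly jig: lay the plain brown bottom cheek squarely on the pencilled outline, set the two core blocks flat on it, flush with its two ends and square across it, the dark block at the end by the jig's stop and the light one at the other end, so that the slot for the handle stays open between them. Then cap them with the pale inlaid cheek, inlays up and in line with the bottom one, and last set the steel weight upright on the middle of it. Set every piece down rather than dropping it, and leave the two chisels lying in their tray.

Things in the scene. Friction and masses are not known exactly. Their poses are not given: they have to be found in the camera images.
- jig: Assembly jig, fixed, at any yaw: plywood board, x -109 to 121, y -60 to 60 mm, top at z = 18 mm, with the head's outline pencilled on it (140 mm along x, 56 along y). Origin: underside of the board, below the outline's centre. At the +x end the stop: beech upright 112 mm wide, face at x = 74, top at z = 54 mm; behind it a foot with two red knobs (top z = 46). Both long sides are open for the fingers.
- bottom_cheek: Bottom cheek: plain mid-brown oak board, 140 (x) x 56 (y) x 18 (z) mm, about 0.1 kg, lying flat. Origin: centre of its underside. The same either way round. Takes the fingers across its 56 mm width.
- dark_core: Dark core block: very dark brown walnut, 50 (x) x 56 (y) x 26 (z) mm, about 65 g, lying flat. Origin: centre of its underside. Its 56 mm (y) runs across the head; in place its centre is 45 mm from the outline's centre, towards the stop. Take it across the 56 mm: the stop leaves no room for a finger at its end. The same either way round.
- light_core: Light core block: pale ash, no inlay, same size as the dark one: 50 (x) x 56 (y) x 26 (z) mm, about 50 g, lying flat. Origin: centre of its underside. Its 56 mm (y) runs across the head; properly placed its centre is 45 mm from the outline's centre, away from the stop.
- top_cheek: Top cheek: pale ash board 140 (x) x 56 (y) x 18 (z) mm with two dark 22 mm square inlays in its upper face, about 95 g, lying flat, inlays up. Origin: centre of its underside. The same either way round.
- weight: Steel bench weight, 0.6 kg, standing upright: a dark disc 56 mm in diameter and 28 mm high with a brass knob on top, 26 mm in diameter from z = 36 to 64 mm, on a 16 mm stem. Origin: centre of its underside. Lift it by the knob.
- chisel_tray: Shallow wooden chisel tray, fixed to the bench: 240 (x) x 112 (y) mm, walls 6 mm thick and 22 mm high. Origin: centre of its underside. It lies at any yaw on the side of the bench opposite to the jig.
- wide_chisel: Chisel with a beech handle, 205 mm long, 25 mm wide blade, lying in the tray; to be left alone. Origin: on the tray's floor below the joint of handle and blade; blade towards its +x.
- narrow_chisel: Chisel with a yellow handle, 205 mm long, 12 mm wide blade, lying in the tray; to be left alone. Origin: on the tray's floor below the joint of handle and blade; blade towards its +x.
- offcut: Beech batten offcut, 150 (x) x 24 (y) x 22 (z) mm, lying flat beside the two cheeks; not part of the head. Origin: centre of its underside.

How it is judged:
On the way, in this order (a step that is already met when the one before it is completed fails the run):
1. the bottom cheek lies released on the outline, squarely (x of bottom_cheek in the frame of jig between -0.01 and 0.01 m and y of bottom_cheek in the frame of jig between -0.01 and 0.01 m and z of bottom_cheek in the frame of jig between 0.014 and 0.022 m and angle between bottom_cheek's own z axis and vertical below 0.08 rad and contact force between the fingers and bottom_cheek below 0.1 N and linear speed of bottom_cheek below 0.03 m/s and angle between the x axis of bottom_cheek and the x axis of jig, either way round below 0.14 rad), for 0.2 s.
2. both core blocks lie released on the bottom cheek, dark at the stop's end, light at the other end (all of step 1 and x of dark_core in the frame of jig between 0.035 and 0.055 m and y of dark_core in the frame of jig between -0.01 and 0.01 m and z of dark_core in the frame of jig between 0.032 and 0.04 m and angle between each of dark_core, light_core's own z axis and vertical below 0.08 rad and contact force between the fingers and dark_core below 0.1 N and linear speed of each of dark_core, light_core below 0.03 m/s and angle between the x axis of each of dark_core, light_core and the x axis of jig, either way round below 0.14 rad and x of light_core in the frame of jig between -0.055 and -0.035 m and y of light_core in the frame of jig between -0.01 and 0.01 m and z of light_core in the frame of jig between 0.032 and 0.04 m and contact force between the fingers and light_core below 0.1 N), for 0.2 s.
3. the inlaid cheek lies released on both cores (all of step 2 and x of top_cheek in the frame of jig between -0.01 and 0.01 m and y of top_cheek in the frame of jig between -0.01 and 0.01 m and z of top_cheek in the frame of jig between 0.058 and 0.066 m and angle between top_cheek's own z axis and vertical below 0.08 rad and contact force between the fingers and top_cheek below 0.1 N and linear speed of top_cheek below 0.03 m/s and angle between the x axis of top_cheek and the x axis of jig, either way round below 0.14 rad), for 0.2 s.
At the end, for the whole second after the job is handed in: All released, at rest, flat (0.08 rad): bottom cheek on the outline, cores on it centred 45 mm either way (dark by the stop), top cheek on them: each within 10 mm along and across, 4 mm in height, 0.14 rad of square; weight on top within 15 mm of the middle (all of step 3 and x of weight in the frame of jig between -0.015 and 0.015 m and y of weight in the frame of jig between -0.015 and 0.015 m and z of weight in the frame of jig between 0.076 and 0.084 m and angle between weight's own z axis and vertical below 0.08 rad and contact force between the fingers and weight below 0.1 N and linear speed of weight below 0.03 m/s); the robot touches nothing.
It fails at once if a part of the head or the weight is dropped (moving faster than 0.55 m/s while no finger touches it, a fall of about 15 mm) ((contact force between the fingers and bottom_cheek below 0.01 N and linear speed of bottom_cheek above 0.55 m/s) or (contact force between the fingers and dark_core below 0.01 N and linear speed of dark_core above 0.55 m/s) or (contact force between the fingers and light_core below 0.01 N and linear speed of light_core above 0.55 m/s) or (contact force between the fingers and top_cheek below 0.01 N and linear speed of top_cheek above 0.55 m/s) or (contact force between the fingers and weight below 0.01 N and linear speed of weight above 0.55 m/s)).
It fails at once if a chisel is shifted by more than 20 mm (distance of any of wide_chisel, narrow_chisel from where it was at the start of the episode above 0.02 m).
It also fails if it takes over 120 s, if anything falls off the work surface, if the arm or the gripper's body presses on something with over 40 N, if the wrist force passes 120 N, or if a joint passes its speed limit or range.

## Robot

A 6-joint arm with a two-finger parallel gripper is mounted at the origin on the work surface. World frame = base frame: x ahead of the robot, y to its left, z up, the work surface at z = 0. Lengths are in m, angles in rad, forces in N, time in s.
With the tool pointing down it reaches from about 0.35 to 0.725 m from the base axis. Payload 4.3 kg.
Tool frame: the origin (TCP) lies at the very end of the fingers, on their centre line; the grasp point (between the pads) lies 19 mm behind it (bot.grasp_offset is the distance from the TCP to the grasp point, in m); z points along the fingers, y is the line along which they close (so a half turn about z gives the same grasp; the last joint's range is limited). The gripper opens to 85 mm and grips with 20 to 120 N. Pads are 22 mm wide; open, the fingers measure 114 mm over their backs; the gripper's body (76 mm by 85 mm) begins 54 mm behind the grasp point. The pads swing forward as they close: fully open they stand 13 mm farther back than shut.
Start: joints at [1.216, 0.377, 0.081, 1.274, 0, 1.46], TCP at [0.139, 0.558, 0.231] pointing down, gripper open.
Joint ranges: [-2.72, 2.72], [-0.84, 1.66], [-1.02, 1.22], [-1.77, 2.12], [-1.37, 1.28], [-3.14, 3.14]. Speed limits (rad/s): [2.57, 2.57, 3.14, 3.14, 3.14, 3.14].

## Interface

Orientations are given as a 3x3 rotation matrix whose columns are the frame's x, y, z axes.
In Python, from bench import bot gives the robot as it stands.
- The arm moves only by the tool arm_command, never from a script. Its argument "motion" is a list of rows, each a list of 3 entries, a list of its own where there are three numbers: the turn, a rotation vector about the tool's x, y, z in rad, then the shift along the tool's x, y, z in mm, then the closure, from 0 (fully open) to 1 (shut). A call has 1 to 20 rows; each row is the pose to reach, as a shift and turn from the pose commanded when the call began, along the tool's axes at that moment; what a row does not reach only later rows make up. A row lasts 1/10 s, in which the tool goes at most 50 mm and 8.59 degrees, less where a joint would pass 70% of its speed; a pose out of reach is approached as far as the arm can. A call with a gripper value outside its range is refused whole. The fingers move at their own pace and stop on an object; "newtons" is the grip in N (left out, the last holds). Time passes only in rows, so rows that repeat a pose let the fingers close. It gives the time, the measured TCP pose, the force, the opening and the grip force at its end, in the units of the state.
- bot.sense(): the state, without advancing time (a new reading comes with each control period).
- bot.snapshot(name): name is "side" or "top" or "wrist"; returns a dict with "image" (400x640x3 uint8, red, green, blue), "fovy" (degrees; the focal length in pixels is half the picture's height over the tangent of half this angle, whatever the lens; pixels are square), "cx", "cy" (the principal point, pixels), "R" (3x3) and "t" (3): a world point X has camera coordinates R X + t. Camera axes: x right, y down, z forward; pixel columns grow to the right and rows downward; lengths in m; the calibration is good to about 2 mm. A picture is of the moment at which its call begins. There is no depth.
- bot.finish_job(): hands the job in; it is judged then, once.
Trained networks look in a picture, given as the dict that the camera call returned (one of the last four; its "shot" number tells which), for a name from the list of things; names that differ only in an ending like _2 or _b are one class to them, and where a whole thing is asked for, a point or a joint stands for the part that bears it (a point fixed in the world has none). Each returns a list of dicts, best first, with "conf" (0 to 1); they miss things now and then, are a little off and sometimes report something else, mostly with a low value. They report only what shows in the picture. A call takes as long as a camera call.
- bot.look_for(picture, thing): "xy" ([column, row] in pixels, amid what is visible of it).
- bot.landmark_of(picture, thing): "xy" ([column, row] in pixels: a listed point, or the origin of a listed thing).
The state is a dict: "t": time; "joint_pos": joint angles; "joint_velocities": joint speeds; "joint_efforts": joint torques, N m; "tool_pos": TCP position; "tool_rot": TCP orientation; "contact_force": force on the tool from outside, world axes, zero at the start; "torque": the same for the moment, N m; "gripper_width": finger opening in m; "finger_force": force on a finger pad.
Only numpy, scipy, OpenCV 4.12 (cv2) and the standard library are available. Lean on these libraries where they do the work, as an engineer would, in place of code of your own. Each camera call takes 0.05 s, during which the arm holds its last target. There are 200 camera calls.

## Working session

There is one attempt and no reset: what is moved stays moved. The work goes in short steps, Python scripts to look and compute and a tool call to move; the robot and the scene stay as the last step left them, time stands still between calls to the robot, and variables do not carry over. Pictures are saved under pics/ and viewed, at most 15 in all, crops included, and the job is handed in when it is done.

Besides the shell and the picture viewer there is one more tool, called as a command line: name --argument value ..., lists and objects as JSON in quotes. arm_command: Moves the arm, as the interface text tells. Its arguments: {"type":"object","properties":{"motion":{"type":"array"},"newtons":{"type":"number"}},"required":["motion"]}

```bash
mkdir -p pics; ls
cat > h.py <<'E'
import numpy as np, cv2
from bench import bot
N=["jig","bottom_cheek","dark_core","light_core","top_cheek","weight","chisel_tray","offcut"]
def K(p):
    f=p["image"].shape[0]/2/np.tan(np.radians(p["fovy"])/2); return f
def ray(p,xy):
    f=K(p); d=np.array([(xy[0]-p["cx"])/f,(xy[1]-p["cy"])/f,1.]); R=np.array(p["R"]); 
    return -R.T@np.array(p["t"]), R.T@d
def atz(p,xy,z):
    c,d=ray(p,xy); return c+d*(z-c[2])/d[2]
def proj(p,X):
    X=np.atleast_2d(X)@np.array(p["R"]).T+np.array(p["t"]); return X[:,:2]/X[:,2:]*K(p)+[p["cx"],p["cy"]]
def tri(rs):
    A=0;b=0
    for c,d in rs:
        d=d/np.linalg.norm(d);P=np.eye(3)-np.outer(d,d);A=A+P;b=b+P@c
    return np.linalg.solve(A,b)
def save(p,n): cv2.imwrite(f"pics/{n}.png",p["image"][:,:,::-1])
E
python3 - <<'E'
from h import *
np.set_printoptions(precision=3,suppress=True)
ps={n:bot.snapshot(n) for n in ("top","side","wrist")}
for n,p in ps.items():
    save(p,n+"0"); print(n,p["fovy"],ray(p,(320,200)))
for t in N:
    o=[]
    for n,p in ps.items():
        for k,fn in (("L",bot.look_for),("O",bot.landmark_of)):
            for r in fn(p,t)[:2]: o.append((n,k,np.round(r["xy"]).astype(int).tolist(),round(r["conf"],2)))
    print(t,*o)
print(bot.sense())
E
```

```text
pics
top 47.89278129697908 (array([ 0.44 , -0.011,  1.456]), array([ 0.045,  0.029, -0.999]))
side 52.138200605969686 (array([ 0.363, -1.01 ,  0.958]), array([ 0.117,  0.738, -0.665]))
wrist 61.55733773989678 (array([0.062, 0.577, 0.373]), array([ 0.301, -0.062, -0.952]))
jig ('top', 'L', [413, 180], 0.73) ('top', 'O', [417, 178], 0.83) ('side', 'L', [349, 271], 0.81) ('side', 'L', [301, 133], 0.74) ('side', 'O', [353, 272], 0.84)
bottom_cheek ('top', 'L', [328, 176], 0.67) ('top', 'O', [329, 176], 0.8) ('side', 'L', [341, 205], 0.81) ('side', 'O', [340, 206], 0.63) ('side', 'O', [351, 271], 0.32)
dark_core ('top', 'L', [478, 205], 0.76) ('top', 'O', [476, 203], 0.62) ('side', 'L', [337, 336], 0.93) ('side', 'O', [340, 335], 0.55) ('side', 'O', [322, 166], 0.39)
light_core ('top', 'L', [185, 195], 0.59) ('top', 'L', [249, 189], 0.41) ('top', 'O', [185, 195], 0.55) ('side', 'L', [302, 134], 0.61) ('side', 'O', [302, 137], 0.46) ('side', 'O', [295, 215], 0.38)
top_cheek ('top', 'L', [333, 142], 0.66) ('top', 'O', [330, 141], 0.7) ('side', 'L', [372, 203], 0.56) ('side', 'O', [372, 202]
[... 444 characters left out ...]
op', 'O', [253, 182], 0.68) ('top', 'O', [334, 221], 0.58) ('side', 'L', [295, 215], 0.75) ('side', 'O', [295, 217], 0.77) ('side', 'O', [316, 166], 0.53)
{'t': 2.55, 'joint_pos': array([ 1.216,  0.377,  0.081,  1.274, -0.   ,  1.46 ]), 'joint_velocities': array([ 0.   ,  0.   , -0.002,  0.   , -0.   ,  0.001]), 'joint_efforts': array([  0.001, -46.352,  27.015,   0.001,   0.   ,  -0.   ]), 'tool_pos': array([0.139, 0.558, 0.231]), 'tool_rot': array([[-0.97 ,  0.242,  0.   ],
       [ 0.242,  0.97 ,  0.   ],
       [-0.   ,  0.   , -1.   ]]), 'contact_force': array([ 0.431, -0.956, -0.073]), 'torque': array([-0.006, -0.027,  0.03 ]), 'finger_force': 0.0, 'gripper_width': 0.08609187885621483}
```

View pics/top0.png

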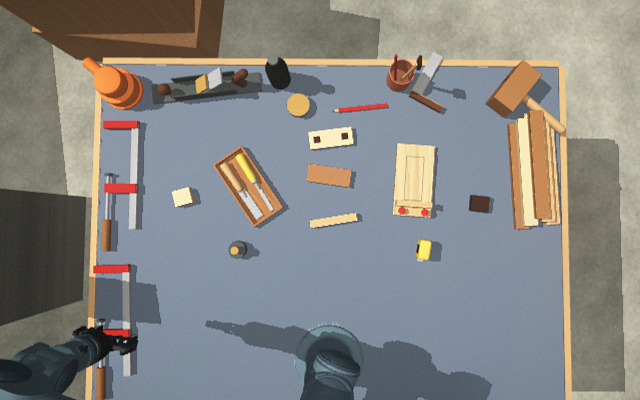

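View pics/side0.png

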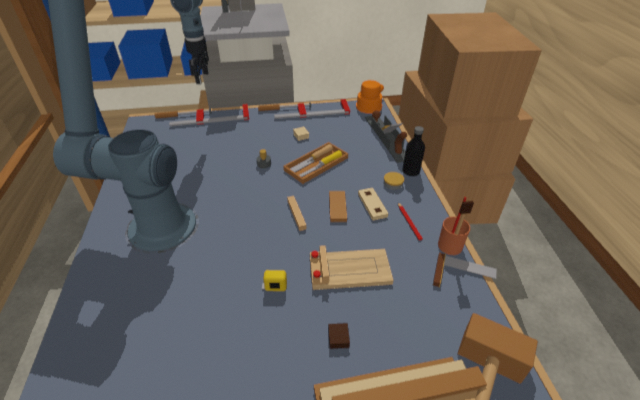

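Top: jig around (414,180) with its stop/knobs towards the robot (row 211). Bottom cheek is at (329,176), top cheek at (331,139), dark core (479,204), light core (182,197), weight (238,249) and offcut (334,220). The side view agrees: dark core (339,335), light core (301,134), weight (263,159). Next I fit box silhouettes in both views.

```bash
cat >> h.py <<'E'
from scipy.optimize import minimize
def box(x0,x1,y0,y1,z0,z1): return np.array([[x,y,z] for x in (x0,x1) for y in (y0,y1) for z in (z0,z1)])/1000
def cyl(r,z0,z1):
    a=np.linspace(0,2*np.pi,40); return np.array([[r*np.cos(t),r*np.sin(t),z] for t in a for z in (z0,z1)])/1000
M={"bottom_cheek":[box(-70,70,-28,28,0,18)],"top_cheek":[box(-70,70,-28,28,0,18)],
"dark_core":[box(-25,25,-28,28,0,26)],"light_core":[box(-25,25,-28,28,0,26)],"offcut":[box(-75,75,-12,12,0,22)],
"weight":[cyl(28,0,28),cyl(8,28,36),cyl(13,36,64)],
"jig":[box(-109,121,-60,60,0,18),box(74,92,-56,56,18,54),box(92,117,-44,44,18,30)]}
def warm(p,th=0):
    im=cv2.GaussianBlur(p["image"],(3,3),0).astype(int)
    return im[:,:,0]-im[:,:,2]   # red minus blue
def blob(p,xy,th=5):
    m=(warm(p)>th).astype(np.uint8); n,l=cv2.connectedComponents(m)
    x,y=int(xy[0]),int(xy[1]); w=l[max(0,y-4):y+5,max(0,x-4):x+5]; w=w[w>0]
    return (l==np.bincount(w).argmax()).astype(np.uint8)
S=6
def fit(th,views,x0,zfree=True):
    """views: list of (pic, mask); x0=[x,y,z,yaw]; returns pose, IoU per view"""
    def loss(q,per=False):
        c,s=np.cos(q[3]),np.sin(q[3]);o=[]
        for p,m in views:
            ys,xs=np.nonzero(m); a,b=xs.min()-12,ys.min()-12; w,h=xs.max()+13-a,ys.max()+13-b
            T=np.float32([[S,0,-a*S+S/2-.5],[0,S,-b*S+S/2-.5]])
            big=cv2.warpAffine(m.astype(np.float32),T,(w*S,h*S))>.5
            im=np.zeros((h*S,w*S),np.uint8)
            for pts in M[th]:
                X=pts@np.array([[c,s,0],[-s,c,0],[0,0,1]])+[q[0],q[1],q[2] if zfree else x0[2]]
                u=(proj(p,X)-[a,b])*S+S/2-.5
                cv2.fillConvexPoly(im,cv2.convexHull(np.round(u*16).astype(np.int32)),1,shift=4)
            im=im>0; o.append((im&big).sum()/(im|big).sum())
        return o if per else len(o)-sum(o)
    best=None
    for k in range(2):
        q=np.array(x0 if best is None else best.x,float)
        sim=np.vstack([q]+[q+d for d in np.diag([.008,.008,.006,.15])])
        r=minimize(loss,q,method="Nelder-Mead",options=dict(initial_simplex=sim,xatol=1e-4,fatol=1e-5,maxiter=300))
        best=r
    return best.x,loss(best.x,True)
E
python3 - <<'E'
from h import *
np.set_printoptions(precision=4,suppress=True)
t,s=bot.snapshot("top"),bot.snapshot("side")
G={"jig":((414,180),(350,270)),"bottom_cheek":((329,176),(339,206)),"dark_core":((479,204),(339,335)),"light_core":((182,197),(301,134)),"top_cheek":((331,139),(373,204)),"weight":((238,249),(263,158)),"offcut":((334,220),(297,214))}
vis=t["image"].copy()
for n,(a,b) in G.items():
    if n=="weight":
        print(n,tri([ray(t,(238,246)),ray(s,(263,153))]),atz(t,a,.03)); continue
    ma,mb=blob(t,a),blob(s,b)
    (cx,cy),wh,ang=cv2.minAreaRect(np.argwhere(ma)[:,::-1].astype(np.float32))
    X=atz(t,(cx,cy),.015)
    bt=None
    for yaw in np.arange(0,np.pi,np.pi/4):
        yy=yaw+ (np.pi if n=="jig" else 0)
        q,i=fit(n,[(t,ma),(s,mb)],[X[0],X[1],0,yy])
        if bt is None or sum(i)>sum(bt[1]): bt=(q,i)
    qt,it=fit(n,[(t,ma)],[*bt[0][:2],0,bt[0][3]],False)
    print(n,ma.sum(),mb.sum(),bt[0],np.round(bt[1],3),"top only",qt[[0,1,3]],np.round(it,3), "r",np.hypot(*bt[0][:2]))
E
```

```text
jig 2860 3078 [ 0.5769 -0.2694  0.0023  3.0745] [0.966 0.954] top only [ 0.578  -0.2698  3.0744] [0.965] r 0.6366934124880212
bottom_cheek 836 579 [0.5852 0.0037 0.0043 1.4313] [0.944 0.911] top only [0.5862 0.0043 1.4293] [0.943] r 0.5851690290275156
dark_core 296 490 [ 0.4972 -0.4781  0.0012  3.0109] [0.889 0.915] top only [ 0.4984 -0.4789  3.0494] [0.902] r 0.6898177797923155
light_core 344 185 [0.5136 0.4708 0.0025 0.2786] [0.949 0.896] top only [0.5143 0.4717 0.2782] [0.951] r 0.6967446281816762
top_cheek 844 610 [ 0.7068 -0.0008  0.0017 -1.4331] [0.944 0.935] top only [ 0.7077 -0.0011 -1.436 ] [0.945] r 0.7067988385017026
weight [0.3537 0.282  0.0605] [0.3488 0.2879 0.03  ]
offcut 425 350 [ 0.4411 -0.0117  0.0039  1.7415] [0.864 0.889] top only [ 0.4419 -0.0119  1.7304] [0.861] r 0.4412669473684068
```

```bash
cat >> h.py <<'E'
def go(x,y,z,phi,ref=None):
    """shift/turn in tool axes for tool pointing down with tool-y at angle phi; ref=(R,p) start pose of the call"""
    s=bot.sense(); R,p=(np.array(s["tool_rot"]),np.array(s["tool_pos"])) if ref is None else ref
    yv=np.array([np.cos(phi),np.sin(phi),0]); zv=np.array([0,0,-1.]); R1=np.column_stack([np.cross(yv,zv),yv,zv])
    rv=cv2.Rodrigues(R.T@R1)[0].ravel()
    print("turn",np.round(rv,3).tolist(),"shift",np.round(R.T@(np.array([x,y,z])-p)*1000,1).tolist(),"q6",round(np.arctan2(y,x)-phi+np.pi/2,2))
E
python3 -c "
from h import *
go(.586,.004,.2,3.002)"
```

```text
turn [0.0, 0.0, -1.676] shift [-567.6, -429.1, 31.3] q6 -1.42
```

arm_command --motion '[[[0,0,-1.676],[-568,-429,31],0],[[0,0,-1.676],[-568,-429,31],0],[[0,0,-1.676],[-568,-429,31],0],[[0,0,-1.676],[-568,-429,31],0],[[0,0,-1.676],[-568,-429,31],0],[[0,0,-1.676],[-568,-429,31],0],[[0,0,-1.676],[-568,-429,31],0],[[0,0,-1.676],[-568,-429,31],0],[[0,0,-1.676],[-568,-429,31],0],[[0,0,-1.676],[-568,-429,31],0],[[0,0,-1.676],[-568,-429,31],0],[[0,0,-1.676],[-568,-429,31],0],[[0,0,-1.676],[-568,-429,31],0],[[0,0,-1.676],[-568,-429,31],0],[[0,0,-1.676],[-568,-429,31],0],[[0,0,-1.676],[-568,-429,31],0],[[0,0,-1.676],[-568,-429,31],0],[[0,0,-1.676],[-568,-429,31],0]]'

```text
t: 4.45
tool_pos: [0.5864, 0.0036, 0.1999]
tool_rot: [[-0.14, -0.99, -0.001], [-0.99, 0.14, 0.001], [-0.0, 0.001, -1.0]]
contact_force: [0.4, 1.2, 0.0]
gripper_width: 0.0852
finger_force: 0.0
```

Run:
```python
from h import *
np.set_printoptions(precision=4,suppress=True)
p=bot.snapshot("wrist"); save(p,"w1"); s=bot.sense(); print(s["t"],s["tool_pos"],s["tool_rot"][:,1])
G={"bottom_cheek":[.586,.004,0,1.43],"top_cheek":[.7073,-.001,0,1.707]}
for n,q in G.items():
    u=proj(p,[q[:3]])[0]; print(n,u)
    try:
        m=blob(p,u,12); print(m.sum(),fit(n,[(p,m)],q,False), fit(n,[(p,m)],q))
    except Exception as e: print(e)
```

```text
4.5 [0.5859 0.0044 0.2001] [-0.9903  0.1392  0.001 ]
bottom_cheek [314.5544 170.7807]
7986 (array([0.5837, 0.0051, 0.0045, 1.4282]), [np.float64(0.985298304825795)]) (array([0.5836, 0.0047, 0.0015, 1.4277]), [np.float64(0.9876975145864911)])
top_cheek [199.83   181.9414]
8319 (array([ 0.7053, -0.0006,  0.0064,  1.7043]), [np.float64(0.9858640453776022)]) (array([ 0.7057, -0.0004, -0.0013,  1.705 ]), [np.float64(0.9868702664378434)])
```

View pics/w1.png

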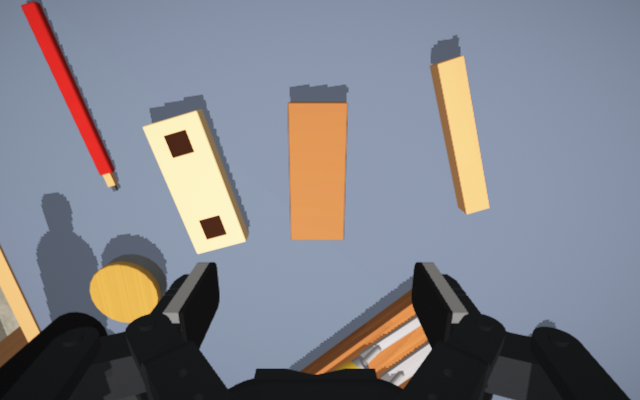

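Wrist view: plain cheek at (318,170), parallel to the pads, its offcut at (460,135) and inlaid cheek at (195,180); the silhouette fit gives its height ≈ 0–2 mm as expected. I go down and grip it.

arm_command --motion '[[[0,0,0.003],[0,1.4,50],0],[[0,0,0.003],[0,1.4,100],0],[[0,0,0.003],[0,1.4,150],0],[[0,0,0.003],[0,1.4,180],0],[[0,0,0.003],[0,1.4,192],0],[[0,0,0.003],[0,1.4,195],0],[[0,0,0.003],[0,1.4,195],1],[[0,0,0.003],[0,1.4,195],1],[[0,0,0.003],[0,1.4,195],1],[[0,0,0.003],[0,1.4,195],1],[[0,0,0.003],[0,1.4,195],1],[[0,0,0.003],[0,1.4,195],1],[[0,0,0.003],[0,1.4,195],1],[[0,0,0.003],[0,1.4,195],1]]' --newtons 40

```text
t: 5.9
tool_pos: [0.5872, 0.0043, 0.0079]
tool_rot: [[-0.142, -0.99, 0.005], [-0.99, 0.142, 0.0], [-0.001, -0.005, -1.0]]
contact_force: [-0.8, 0.9, 7.3]
gripper_width: 0.0546
finger_force: 42.5
```

```bash
python3 -c "
from h import *
s=bot.sense();print(s['gripper_width'],s['tool_pos'])
go(.577,-.2695,.15,1.504)"
```

```text
0.05462697346951106 [0.58720518 0.0042512  0.00793672]
turn [-0.003, 0.004, 1.495] shift [272.3, -29.4, -142.2] q6 -0.37
```

arm_command --motion '[[[0,0,0],[0,0,-10],1],[[0,0,0],[0,0,-40],1],[[0,0,0],[0,0,-80],1],[[0,0,1.495],[272,-29,-142],1],[[0,0,1.495],[272,-29,-142],1],[[0,0,1.495],[272,-29,-142],1],[[0,0,1.495],[272,-29,-142],1],[[0,0,1.495],[272,-29,-142],1],[[0,0,1.495],[272,-29,-142],1],[[0,0,1.495],[272,-29,-142],1],[[0,0,1.495],[272,-29,-142],1],[[0,0,1.495],[272,-29,-142],1],[[0,0,1.495],[272,-29,-142],1],[[0,0,1.495],[272,-29,-142],1],[[0,0,1.495],[272,-29,-142],1],[[0,0,1.495],[272,-29,-142],1],[[0,0,1.495],[272,-29,-142],1]]'

```text
t: 7.6
tool_pos: [0.5751, -0.2691, 0.1475]
tool_rot: [[-0.998, 0.065, 0.0], [0.065, 0.998, -0.0], [-0.0, -0.0, -1.0]]
contact_force: [-0.6, -0.2, -1.1]
gripper_width: 0.0545
finger_force: 42.7
```

Run:
```python
from h import *
np.set_printoptions(precision=4,suppress=True)
s=bot.sense();print(s['gripper_width'],s['tool_pos'],s['finger_force'],s['t'])
p=bot.snapshot("wrist"); save(p,"w2")
X=np.array(s["tool_pos"]);R=np.array(s["tool_rot"]);
print("proj cheek centre",proj(p,[X+[0,0,-.008]]))
go(.577,-.2695,.03,1.504)
```

```text
0.05445729513506839 [ 0.5751 -0.2691  0.1475] 42.70774304866791 7.6
proj cheek centre [[313.6971 259.2251]]
turn [0.0, 0.0, 0.001] shift [-1.9, -0.3, 117.4] q6 -0.37
```

View pics/w2.png

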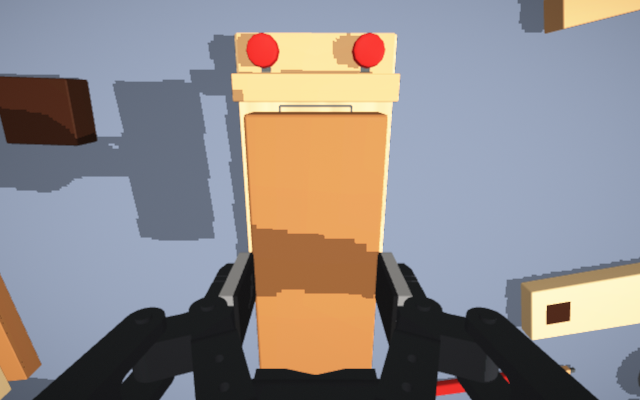

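Wrist view: the cheek is held squarely, its far edge at row 113. Beyond it the pencilled outline's end line shows at row 106 (cols 279–351), and the stop with red knobs at rows 75–100. I use the outline's end to correct the target.

Run:
```python
from h import *
np.set_printoptions(precision=4,suppress=True)
import bench
p=bot.snapshot("wrist"); s=bot.sense(); X=np.array(s["tool_pos"]);R=np.array(s["tool_rot"])
e=atz(p,(316,113),X[2]+.010); print("cheek end in tool",R.T@(e-X), "x should be .070")
a,b=atz(p,(279.5,106),.018),atz(p,(351.5,106),.018); m=(a+b)/2; print(a,b,np.linalg.norm(a-b))
ax=np.array([np.cos(3.0745),np.sin(3.0745),0]); print("jig centre",m-ax*.07)
for c in ((234,101),(399,101)): print("stop top",atz(p,c,.054))
```

```text
cheek end in tool [ 0.0718  0.001  -0.01  ] x should be .070
[ 0.5046 -0.2916  0.018 ] [ 0.5083 -0.2356  0.018 ] 0.05616744275514458
jig centre [ 0.5763 -0.2683  0.018 ]
stop top [ 0.4982 -0.3181  0.054 ]
stop top [ 0.5054 -0.2072  0.054 ]
```

arm_command --motion '[[[0,0,0],[-3,0,50],1],[[0,0,0],[-3,0,90],1],[[0,0,0],[-3,0,110],1],[[0,0,0],[-3,0,117],1],[[0,0,0],[-3,0,120],1],[[0,0,0],[-3,0,121],1],[[0,0,0],[-3,0,121],1]]'

```text
t: 8.4
tool_pos: [0.5794, -0.2701, 0.028]
tool_rot: [[-0.998, 0.067, 0.003], [0.067, 0.998, -0.001], [-0.003, -0.001, -1.0]]
contact_force: [0.4, -0.4, -0.4]
gripper_width: 0.0545
finger_force: 42.7
```

arm_command --motion '[[[0,0,0],[0,0,1],1],[[0,0,0],[0,0,2],1],[[0,0,0],[0,0,2],1]]'

```text
t: 8.7
tool_pos: [0.5791, -0.2699, 0.026]
tool_rot: [[-0.998, 0.067, 0.002], [0.067, 0.998, -0.001], [-0.002, -0.001, -1.0]]
contact_force: [-1.4, 1.0, 5.2]
gripper_width: 0.0546
finger_force: 43.3
```

Contact (5 N). I release and rise.

arm_command --motion '[[[0,0,0],[0,0,0],0],[[0,0,0],[0,0,0],0],[[0,0,0],[0,0,0],0],[[0,0,0],[0,0,0],0],[[0,0,0],[0,0,0],0],[[0,0,0],[0,0,-20],0],[[0,0,0],[0,0,-60],0],[[0,0,0],[0,0,-110],0],[[0,0,0],[0,0,-160],0],[[0,0,0],[0,0,-174],0],[[0,0,0],[0,0,-174],0]]'

```text
t: 9.8
tool_pos: [0.5801, -0.2705, 0.2021]
tool_rot: [[-0.998, 0.067, 0.006], [0.067, 0.998, -0.004], [-0.007, -0.003, -1.0]]
contact_force: [0.5, -0.4, 0.3]
gripper_width: 0.0851
finger_force: 0.0
```

Run:
```python
from h import *
np.set_printoptions(precision=4,suppress=True)
p=bot.snapshot("wrist"); save(p,"w3"); s=bot.sense(); print(s['t'],s["tool_pos"],s["gripper_width"])
u=proj(p,[[.498,-.4785,.02]]);print("dark proj",u,proj(p,[[.577,-.269,.036]]))
try:
    m=blob(p,u[0],12); print(m.sum(),fit("dark_core",[(p,m)],[.498,-.4785,0,3.03],False))
except Exception as e: print(e)
go(.498,-.4785,.2,1.46)
```

```text
9.85 [ 0.5789 -0.2698  0.1993] 0.08542855451149169
dark proj [[ 85.9323 103.0753]] [[316.3178 175.4313]]
4049 (array([ 0.496 , -0.4762,  0.0101,  3.0276]), [np.float64(0.9260610142781799)])
turn [-0.001, 0.003, 0.044] shift [66.8, -213.6, -0.6] q6 -0.65
```

View pics/w3.png

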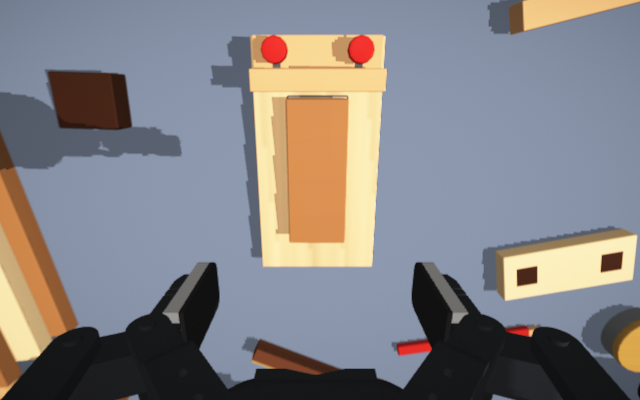

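The cheek (287–348, rows 97–242) covers the outline squarely, with the outline's end line just visible beyond it. The dark core is at (90,100), so I move over it.

arm_command --motion '[[[0,0,0.044],[67,-213,0],0],[[0,0,0.044],[67,-213,0],0],[[0,0,0.044],[67,-213,0],0],[[0,0,0.044],[67,-213,0],0],[[0,0,0.044],[67,-213,0],0],[[0,0,0.044],[67,-213,0],0],[[0,0,0.044],[67,-213,0],0]]'

```text
t: 10.55
tool_pos: [0.4961, -0.4766, 0.1954]
tool_rot: [[-0.994, 0.112, -0.003], [0.112, 0.994, 0.004], [0.003, 0.004, -1.0]]
contact_force: [0.6, 0.3, -0.6]
gripper_width: 0.0856
finger_force: 0.0
```

Run:
```python
from h import *
np.set_printoptions(precision=4,suppress=True)
p=bot.snapshot("wrist"); save(p,"w4"); s=bot.sense(); print(s['t'],s["tool_pos"],s["gripper_width"])
u=proj(p,[[.498,-.4785,.02]]);
m=blob(p,u[0],12); print(m.sum(),u,fit("dark_core",[(p,m)],[.498,-.4785,0,3.03],False))
q,i=fit("dark_core",[(p,m)],[.498,-.4785,0,3.03]);print(q,i)
go(q[0],q[1],.011,(q[3]-np.pi/2))
```

```text
10.6 [ 0.4967 -0.4759  0.1961] 0.08539908014220982
3042 [[312.024  180.1895]] (array([ 0.4973, -0.4775,  0.0036,  3.0268]), [np.float64(0.939011422495112)])
[ 0.4991 -0.4776 -0.01    3.0499] [np.float64(0.978703444792221)]
turn [0.003, -0.002, -0.019] shift [-3.0, -1.9, 185.1] q6 -0.67
```

arm_command --motion '[[[0,0,-0.005],[-2,-2,50],0],[[0,0,-0.005],[-2,-2,100],0],[[0,0,-0.005],[-2,-2,150],0],[[0,0,-0.005],[-2,-2,176],0],[[0,0,-0.005],[-2,-2,184],0],[[0,0,-0.005],[-2,-2,184],0],[[0,0,-0.005],[-2,-2,184],1],[[0,0,-0.005],[-2,-2,184],1],[[0,0,-0.005],[-2,-2,184],1],[[0,0,-0.005],[-2,-2,184],1],[[0,0,-0.005],[-2,-2,184],1],[[0,0,-0.005],[-2,-2,184],1],[[0,0,-0.005],[-2,-2,184],1]]'

```text
t: 11.9
tool_pos: [0.5006, -0.4812, 0.0175]
tool_rot: [[-0.994, 0.106, 0.004], [0.105, 0.994, -0.004], [-0.004, -0.003, -1.0]]
contact_force: [1.5, 0.7, 6.8]
gripper_width: 0.0542
finger_force: 42.6
```

```bash
python3 -c "
from h import *
s=bot.sense();print(s['gripper_width'],s['tool_pos'])
d=np.array([np.cos(3.0745),np.sin(3.0745)])*.045
print(d+[.5763,-.2687]); go(*(d+[.5763,-.2687]),.13,1.504)"
```

```text
0.05415631163720979 [ 0.5005651  -0.48119519  0.01746268]
[ 0.53140124 -0.2656831 ]
turn [-0.003, 0.004, -0.039] shift [-8.4, 217.2, -113.2] q6 -0.4
```

arm_command --motion '[[[0,0,0],[0,0,-10],1],[[0,0,0],[0,0,-40],1],[[0,0,0],[0,0,-80],1],[[0,0,-0.039],[-8,217,-113],1],[[0,0,-0.039],[-8,217,-113],1],[[0,0,-0.039],[-8,217,-113],1],[[0,0,-0.039],[-8,217,-113],1],[[0,0,-0.039],[-8,217,-113],1],[[0,0,-0.039],[-8,217,-113],1],[[0,0,-0.039],[-8,217,-113],1]]'

```text
t: 12.9
tool_pos: [0.53, -0.2653, 0.1279]
tool_rot: [[-0.998, 0.066, 0.001], [0.066, 0.998, -0.001], [-0.001, -0.001, -1.0]]
contact_force: [0.6, -0.3, -1.3]
gripper_width: 0.0541
finger_force: 42.5
```

Run:
```python
from h import *
np.set_printoptions(precision=4,suppress=True)
p=bot.snapshot("wrist"); save(p,"w5"); s=bot.sense();print(s['gripper_width'],s['tool_pos'],s['contact_force'],s['tool_rot'][:,1])
```

```text
0.05481951632482215 [ 0.5298 -0.266   0.1276] [-0.1246 -0.3518 -0.0995] [ 0.0677  0.9977 -0.0011]
```

View pics/w5.png

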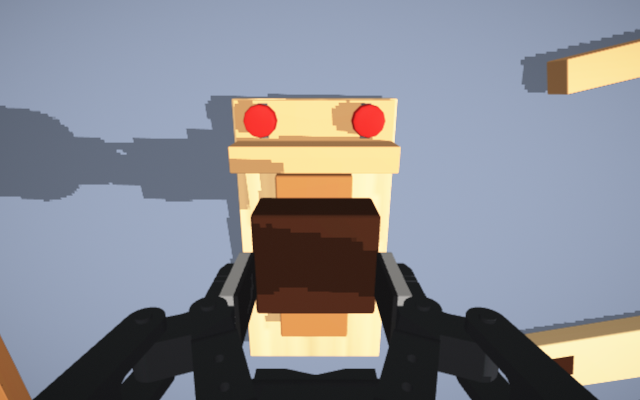

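The dark block is held squarely (top face rows 214–312, cols 252–379, end face down to row 198). The cheek's end is at row 175 and the stop face just beyond it.

Run:
```python
from h import *
np.set_printoptions(precision=4,suppress=True)
p=bot.snapshot("wrist"); s=bot.sense(); X=np.array(s["tool_pos"]);R=np.array(s["tool_rot"])
for zt in (.006,.010,.014,.018):
    a,b=[R.T@(atz(p,(316,r),X[2]+zt)-X) for r in (214,312)]; c=R.T@(atz(p,(316,198),X[2]+zt-.026)-X)
    l,r=[R.T@(atz(p,(k,262),X[2]+zt)-X) for k in (253,378)]
    print(zt,"far",a[0],"near",b[0],"len",a[0]-b[0],"farbottom",c[0],"width",r[1]-l[1],"mid",(l[1]+r[1])/2)
e=(atz(p,(276,175),.036)+atz(p,(352,175),.036))/2
print("cheek end",e,atz(p,(276,175),.036)-atz(p,(352,175),.036))
d=np.array([np.cos(3.0745),np.sin(3.0745),0]); j=np.array([.5763,-.2687,0])
n=np.array([-d[1],d[0],0])
print("cheek end in jig",(e-j)@d,(e-j)@n)
```

```text
0.006 far 0.02894962755611172 near -0.021140951984392267 len 0.050090579540503985 farbottom 0.027989783935939185 width 0.056886009863006515 mid 0.0011298671511728395
0.01 far 0.030430370477813863 near -0.018194337986339886 len 0.048624708464153746 farbottom 0.02925747721746488 width 0.05522127455205396 mid 0.0011225544882778448
0.014 far 0.031911113399516015 near -0.015247723988287498 len 0.047158837387803514 farbottom 0.03052517049899046 width 0.05355653924110143 mid 0.0011152418253828067
0.018 far 0.03339185632121816 near -0.012301109990235223 len 0.045692966311453385 farbottom 0.0317928637805161 width 0.0518918039301489 mid 0.0011079291624877738
cheek end [ 0.5071 -0.2646  0.036 ] [-0.0036 -0.0542  0.    ]
cheek end in jig 0.06933531130085549 0.0005961926024559729
```

arm_command --motion '[[[0,0,0],[-7,0,30],1],[[0,0,0],[-7,0,55],1],[[0,0,0],[-7,0,66],1],[[0,0,0],[-7,0,70],1],[[0,0,0],[-7,0,71],1],[[0,0,0],[-7,0,71],1]]'

```text
t: 13.6
tool_pos: [0.5372, -0.2659, 0.0572]
tool_rot: [[-0.998, 0.067, 0.001], [0.067, 0.998, -0.001], [-0.001, -0.001, -1.0]]
contact_force: [-0.1, -0.5, -0.1]
gripper_width: 0.0547
finger_force: 42.5
```

arm_command --motion '[[[0,0,0],[0,0,1],1],[[0,0,0],[0,0,2],1],[[0,0,0],[0,0,2],1]]'

```text
t: 13.9
tool_pos: [0.5369, -0.2652, 0.0547]
tool_rot: [[-0.998, 0.067, 0.001], [0.067, 0.998, -0.0], [-0.001, -0.0, -1.0]]
contact_force: [-0.6, 0.1, -1.8]
gripper_width: 0.0545
finger_force: 42.5
```

arm_command --motion '[[[0,0,0],[0,0,1],1],[[0,0,0],[0,0,1],1]]'

```text
t: 14.1
tool_pos: [0.5369, -0.2652, 0.0535]
tool_rot: [[-0.998, 0.067, 0.0], [0.067, 0.998, -0.0], [-0.001, -0.0, -1.0]]
contact_force: [0.4, -0.6, 0.9]
gripper_width: 0.0544
finger_force: 42.6
```

arm_command --motion '[[[0,0,0],[0,0,1],1],[[0,0,0],[0,0,1],1]]'

```text
t: 14.3
tool_pos: [0.5369, -0.2652, 0.0535]
tool_rot: [[-0.998, 0.067, 0.001], [0.067, 0.998, -0.0], [-0.001, -0.0, -1.0]]
contact_force: [-2.4, 1.6, 7.5]
gripper_width: 0.0547
finger_force: 43.3
```

arm_command --motion '[[[0,0,0],[0,0,0],0],[[0,0,0],[0,0,0],0],[[0,0,0],[0,0,0],0],[[0,0,0],[0,0,0],0],[[0,0,0],[0,0,0],0],[[0,0,0],[0,0,-20],0],[[0,0,0],[0,0,-60],0],[[0,0,0],[0,0,-110],0],[[0,0,0],[0,0,-150],0],[[0,0,0],[0,0,-150],0],[[0,0,0],[0,0,-150],0]]'

```text
t: 15.4
tool_pos: [0.5375, -0.2657, 0.2035]
tool_rot: [[-0.998, 0.067, 0.003], [0.067, 0.998, -0.002], [-0.003, -0.001, -1.0]]
contact_force: [0.5, -0.4, -1.0]
gripper_width: 0.0854
finger_force: 0.0
```

Run:
```python
from h import *
np.set_printoptions(precision=4,suppress=True)
p=bot.snapshot("wrist"); s=bot.sense();print(s['t'],s['tool_pos']) 
im=p["image"].astype(int); g=im.sum(2)
u=proj(p,[[.531,-.2657,.062]])[0]; print(u)
m=((g<230)&(warm(p)>8)).astype(np.uint8); n,l=cv2.connectedComponents(m); k=l[int(u[1]),int(u[0])]; mm=(l==k).astype(np.uint8)
print(k,mm.sum()); q,i=fit("dark_core",[(p,mm)],[.531,-.2657,.036,3.07],False); print(q,i)
d=np.array([np.cos(3.0745),np.sin(3.0745)]);n=np.array([-d[1],d[0]]);e=q[:2]-[.5763,-.2687];print("in jig",e@d,e@n,q[3]-3.0745)
save(p,"w6"); go(.514,.471,.2,1.849)
```

```text
15.45 [ 0.5365 -0.265   0.2018]
[314.0058 179.2751]
4 3733
[ 0.5307 -0.264   0.0396  3.0764] [np.float64(0.9547237380627558)]
in jig 0.04579417296677075 -0.001588989043832964 0.0018871671024407455
turn [0.0, -0.0, -0.345] shift [71.6, 732.9, 2.0] q6 0.46
```

View pics/w6.png

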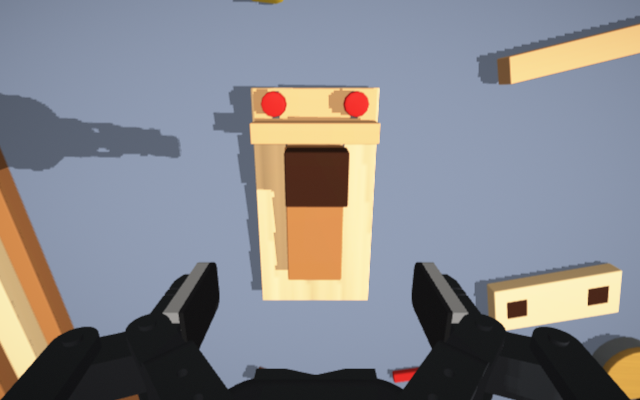

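The dark core (285–348, rows 148–206) sits flush at the stop end. On to the light core.

arm_command --motion '[[[0,0,-0.345],[72,733,0],0],[[0,0,-0.345],[72,733,0],0],[[0,0,-0.345],[72,733,0],0],[[0,0,-0.345],[72,733,0],0],[[0,0,-0.345],[72,733,0],0],[[0,0,-0.345],[72,733,0],0],[[0,0,-0.345],[72,733,0],0],[[0,0,-0.345],[72,733,0],0],[[0,0,-0.345],[72,733,0],0],[[0,0,-0.345],[72,733,0],0],[[0,0,-0.345],[72,733,0],0],[[0,0,-0.345],[72,733,0],0],[[0,0,-0.345],[72,733,0],0],[[0,0,-0.345],[72,733,0],0],[[0,0,-0.345],[72,733,0],0],[[0,0,-0.345],[72,733,0],0],[[0,0,-0.345],[72,733,0],0],[[0,0,-0.345],[72,733,0],0]]'

```text
t: 17.25
tool_pos: [0.5134, 0.4695, 0.2009]
tool_rot: [[-0.962, -0.274, -0.002], [-0.274, 0.962, -0.002], [0.003, -0.001, -1.0]]
contact_force: [0.3, -1.2, 0.5]
gripper_width: 0.0853
finger_force: 0.0
```

Run:
```python
from h import *
np.set_printoptions(precision=4,suppress=True)
p=bot.snapshot("wrist"); save(p,"w7"); s=bot.sense(); print(s['t'],s["tool_pos"],s["gripper_width"])
u=proj(p,[[.514,.471,.02]]);
m=blob(p,u[0],12); print(m.sum(),u,fit("light_core",[(p,m)],[.514,.471,0,.278],False))
q,i=fit("light_core",[(p,m)],[.514,.471,0,.278]);print(q,i)
go(q[0],q[1],.012,(q[3]+np.pi/2))
```

```text
17.3 [0.5138 0.4693 0.2016] 0.08535698824138421
3133 [[315.7037 177.2236]] (array([0.5126, 0.4712, 0.0055, 0.2751]), [np.float64(0.9797761272466103)])
[ 0.5123  0.4711 -0.0002  0.2779] [np.float64(0.9819887067171322)]
turn [-0.001, -0.002, -0.001] shift [0.7, 2.3, 189.6] q6 0.47
```

arm_command --motion '[[[0,0,0],[2,2,50],0],[[0,0,0],[2,2,100],0],[[0,0,0],[2,2,150],0],[[0,0,0],[2,2,178],0],[[0,0,0],[2,2,187],0],[[0,0,0],[2,2,187],0],[[0,0,0],[2,2,187],1],[[0,0,0],[2,2,187],1],[[0,0,0],[2,2,187],1],[[0,0,0],[2,2,187],1],[[0,0,0],[2,2,187],1],[[0,0,0],[2,2,187],1],[[0,0,0],[2,2,187],1]]'

```text
t: 18.6
tool_pos: [0.5134, 0.4737, 0.0189]
tool_rot: [[-0.962, -0.275, 0.005], [-0.275, 0.962, 0.003], [-0.006, 0.002, -1.0]]
contact_force: [-0.3, -1.9, 5.9]
gripper_width: 0.0542
finger_force: 41.7
```

```bash
python3 -c "
from h import *
s=bot.sense();print(s['gripper_width'],s['tool_pos'])
d=np.array([np.cos(3.0745),np.sin(3.0745)])*-.048
print(d+[.5763,-.2687]); go(*(d+[.5763,-.2687]),.14,1.504)"
```

```text
0.054246790922866904 [0.51344121 0.47372405 0.01885892]
[ 0.62419201 -0.27191803]
turn [0.003, 0.005, 0.345] shift [97.5, -747.2, -122.9] q6 -0.34
```

arm_command --motion '[[[0,0,0],[0,0,-10],1],[[0,0,0],[0,0,-40],1],[[0,0,0],[0,0,-85],1],[[0,0,0],[0,0,-123],1],[[0,0,0.345],[97,-747,-123],1],[[0,0,0.345],[97,-747,-123],1],[[0,0,0.345],[97,-747,-123],1],[[0,0,0.345],[97,-747,-123],1],[[0,0,0.345],[97,-747,-123],1],[[0,0,0.345],[97,-747,-123],1],[[0,0,0.345],[97,-747,-123],1],[[0,0,0.345],[97,-747,-123],1],[[0,0,0.345],[97,-747,-123],1],[[0,0,0.345],[97,-747,-123],1],[[0,0,0.345],[97,-747,-123],1],[[0,0,0.345],[97,-747,-123],1],[[0,0,0.345],[97,-747,-123],1],[[0,0,0.345],[97,-747,-123],1],[[0,0,0.345],[97,-747,-123],1],[[0,0,0.345],[97,-747,-123],1]]'

```text
t: 20.6
tool_pos: [0.6236, -0.2793, 0.139]
tool_rot: [[-0.997, 0.073, 0.002], [0.073, 0.997, -0.004], [-0.003, -0.003, -1.0]]
contact_force: [-1.1, 0.9, -0.1]
gripper_width: 0.0538
finger_force: 42.5
```

Run:
```python
from h import *
np.set_printoptions(precision=4,suppress=True)
p=bot.snapshot("wrist"); save(p,"w8"); s=bot.sense();print(s['gripper_width'],s['tool_pos'],s['contact_force'],s['tool_rot'][:,1])
```

```text
0.05411387063895073 [ 0.6234 -0.2766  0.1389] [ 0.3445  0.3541 -0.7371] [ 0.0715  0.9974 -0.0012]
```

View pics/w8.png

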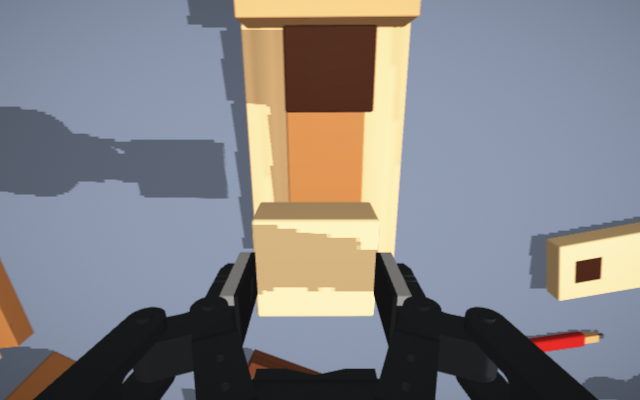

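The light block is held squarely (top face rows 220–316, cols 255–377), over the free end of the cheek. The dark core is at rows 26–111.

Run:
```python
from h import *
np.set_printoptions(precision=4,suppress=True)
p=bot.snapshot("wrist"); s=bot.sense(); X=np.array(s["tool_pos"]);R=np.array(s["tool_rot"]);print(X)
for zt in (.005,.007,.009):
    a,b=[R.T@(atz(p,(316,r),X[2]+zt)-X) for r in (220,316)]
    print(zt,"mid",(a+b)[0]/2,"len",a[0]-b[0])
d=np.array([np.cos(3.0745),np.sin(3.0745),0]); j=np.array([.5763,-.2687,0]);n=np.array([-d[1],d[0],0])
for r,z in ((26,.062),(111,.062)):
  for c in (285,375): e=atz(p,(c,r),z)-j; print("dark",e@d,e@n)
off=.0; 
for o in (.001,.002,.003): go(*(j+d*(-.0455-o))[:2],.06,1.504)
```

```text
[ 0.6233 -0.2741  0.1388]
0.005 mid 0.0007387679769759875 len 0.04989780367451266
0.007 mid 0.001884519752530513 len 0.04917139161967818
0.009 mid 0.0030302715280850993 len 0.04844497956484359
dark 0.06863766898949383 0.021332141753428166
dark 0.06842730072491805 -0.03153490424156765
dark 0.02029946723856381 0.022855840866356624
dark 0.020087044652995423 -0.03402005997501446
turn [0.0, 0.001, -0.003] shift [0.8, 2.2, 78.8] q6 -0.34
turn [0.0, 0.001, -0.003] shift [-0.2, 2.2, 78.8] q6 -0.34
turn [0.0, 0.001, -0.003] shift [-1.2, 2.2, 78.8] q6 -0.34
```

arm_command --motion '[[[0,0,0],[1,0,20],1],[[0,0,0],[1,0,50],1],[[0,0,0],[1,0,70],1],[[0,0,0],[1,0,78],1],[[0,0,0],[1,0,80],1],[[0,0,0],[1,0,80],1],[[0,0,0],[1,0,80],1]]'

```text
t: 21.4
tool_pos: [0.6233, -0.2725, 0.06]
tool_rot: [[-0.998, 0.066, 0.002], [0.066, 0.998, -0.001], [-0.002, -0.001, -1.0]]
contact_force: [-0.3, -0.0, -1.2]
gripper_width: 0.054
finger_force: 42.5
```

arm_command --motion '[[[0,0,0],[0,0,2],1],[[0,0,0],[0,0,4],1],[[0,0,0],[0,0,5],1],[[0,0,0],[0,0,5],1]]'

```text
t: 21.8
tool_pos: [0.6228, -0.2728, 0.0549]
tool_rot: [[-0.998, 0.067, 0.002], [0.067, 0.998, -0.001], [-0.002, -0.001, -1.0]]
contact_force: [-2.0, 1.0, 4.5]
gripper_width: 0.054
finger_force: 43.2
```

arm_command --motion '[[[0,0,0],[0,0,0],0],[[0,0,0],[0,0,0],0],[[0,0,0],[0,0,0],0],[[0,0,0],[0,0,0],0],[[0,0,0],[0,0,0],0],[[0,0,0],[0,0,-20],0],[[0,0,0],[0,0,-60],0],[[0,0,0],[0,0,-110],0],[[0,0,0],[0,0,-145],0],[[0,0,0],[0,0,-145],0],[[0,0,0],[0,0,-145],0]]'

```text
t: 22.9
tool_pos: [0.6229, -0.2728, 0.1993]
tool_rot: [[-0.998, 0.067, 0.002], [0.067, 0.998, -0.001], [-0.002, -0.001, -1.0]]
contact_force: [0.9, -0.8, -0.6]
gripper_width: 0.0852
finger_force: 0.0
```

Run:
```python
from h import *
np.set_printoptions(precision=4,suppress=True)
p=bot.snapshot("wrist"); save(p,"w9"); s=bot.sense(); print(s['t'],s["tool_pos"],s["gripper_width"])
for r in bot.look_for(p,"light_core")[:2]: print(r)
# top cheek long axis yaw ~1.706 -> tool y at ~0.135 or 0.135+pi
go(.7065,-.0007,.19,.135); go(.7065,-.0007,.19,.135+np.pi)
```

```text
22.95 [ 0.622  -0.2723  0.1975] 0.08572923091573588
{'xy': [314.7, 182.9], 'conf': 0.62}
turn [-0.001, -0.003, 1.369] shift [-66.9, 276.4, 6.7] q6 1.43
turn [0.003, -0.001, -1.773] shift [-66.9, 276.4, 6.7] q6 -1.71
```

View pics/w9.png

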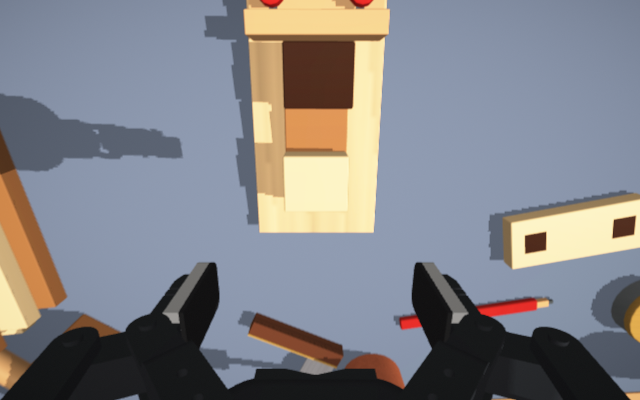

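The light core (284–348, rows 154–211) sits at the free end, square, with the slot open. Next the inlaid cheek.

arm_command --motion '[[[0,0,1.369],[-67,276,10],0],[[0,0,1.369],[-67,276,10],0],[[0,0,1.369],[-67,276,10],0],[[0,0,1.369],[-67,276,10],0],[[0,0,1.369],[-67,276,10],0],[[0,0,1.369],[-67,276,10],0],[[0,0,1.369],[-67,276,10],0],[[0,0,1.369],[-67,276,10],0],[[0,0,1.369],[-67,276,10],0],[[0,0,1.369],[-67,276,10],0],[[0,0,1.369],[-67,276,10],0],[[0,0,1.369],[-67,276,10],0],[[0,0,1.369],[-67,276,10],0]]'

```text
t: 24.3
tool_pos: [0.7069, -0.0015, 0.1873]
tool_rot: [[-0.135, 0.991, -0.002], [0.991, 0.135, 0.0], [0.0, -0.002, -1.0]]
contact_force: [-0.4, 0.4, 0.1]
gripper_width: 0.085
finger_force: 0.0
```

Run:
```python
from h import *
np.set_printoptions(precision=4,suppress=True)
p=bot.snapshot("wrist"); save(p,"w10"); s=bot.sense(); print(s['t'],s["tool_pos"],s["tool_rot"])
G=[.7065,-.001,0,1.705]
u=proj(p,[G[:3]])[0]; m=blob(p,u+[0,0],12); print(u,m.sum(),fit("top_cheek",[(p,m)],G,False))
q,i=fit("top_cheek",[(p,m)],G); print(q,i); go(q[0],q[1],.009,q[3]-np.pi/2)
```

```text
24.35 [ 0.7071 -0.0015  0.1877] [[-0.1349  0.9909 -0.0011]
 [ 0.9909  0.1349  0.0002]
 [ 0.0003 -0.0011 -1.    ]]
[315.5772 174.1401] 8501 (array([ 0.7053, -0.0004,  0.0086,  1.7047]), [np.float64(0.9861855409094302)])
[ 0.7053 -0.0009 -0.0012  1.7054] [np.float64(0.9873932864195759)]
turn [-0.001, -0.0, 0.001] shift [0.9, -1.5, 178.7] q6 1.43
```

arm_command --motion '[[[0,0,0],[1,-1.5,50],0],[[0,0,0],[1,-1.5,100],0],[[0,0,0],[1,-1.5,145],0],[[0,0,0],[1,-1.5,170],0],[[0,0,0],[1,-1.5,178],0],[[0,0,0],[1,-1.5,180],0],[[0,0,0],[1,-1.5,180],1],[[0,0,0],[1,-1.5,180],1],[[0,0,0],[1,-1.5,180],1],[[0,0,0],[1,-1.5,180],1],[[0,0,0],[1,-1.5,180],1],[[0,0,0],[1,-1.5,180],1],[[0,0,0],[1,-1.5,180],1]]'

```text
t: 25.65
tool_pos: [0.7081, -0.0009, 0.0114]
tool_rot: [[-0.135, 0.991, 0.005], [0.991, 0.135, -0.0], [-0.001, 0.005, -1.0]]
contact_force: [-0.1, 0.1, 6.1]
gripper_width: 0.0537
finger_force: 42.0
```

```bash
python3 -c "
from h import *
s=bot.sense();print(s['gripper_width'],s['tool_pos'])
go(.577,-.2695,.2,1.504)"
```

```text
0.05365285959309864 [ 0.70805648 -0.00092229  0.01135104]
turn [0.003, 0.004, -1.369] shift [-248.7, -165.1, -189.2] q6 -0.37
```

arm_command --motion '[[[0,0,0],[0,0,-10],1],[[0,0,0],[0,0,-40],1],[[0,0,0],[0,0,-85],1],[[0,0,0],[0,0,-130],1],[[0,0,-1.369],[-249,-165,-170],1],[[0,0,-1.369],[-249,-165,-170],1],[[0,0,-1.369],[-249,-165,-170],1],[[0,0,-1.369],[-249,-165,-170],1],[[0,0,-1.369],[-249,-165,-170],1],[[0,0,-1.369],[-249,-165,-170],1],[[0,0,-1.369],[-249,-165,-170],1],[[0,0,-1.369],[-249,-165,-170],1],[[0,0,-1.369],[-249,-165,-170],1],[[0,0,-1.369],[-249,-165,-170],1],[[0,0,-1.369],[-249,-165,-170],1],[[0,0,-1.369],[-249,-165,-170],1],[[0,0,-1.369],[-249,-165,-170],1]]'

```text
t: 27.35
tool_pos: [0.5759, -0.2696, 0.1786]
tool_rot: [[-0.998, 0.067, 0.0], [0.067, 0.998, -0.0], [-0.0, 0.0, -1.0]]
contact_force: [0.2, 0.3, -0.6]
gripper_width: 0.0543
finger_force: 42.4
```

Run:
```python
from h import *
np.set_printoptions(precision=4,suppress=True)
p=bot.snapshot("wrist"); save(p,"w11"); s=bot.sense(); print(s['t'],s["tool_pos"],s["tool_rot"],s["gripper_width"])
go(.577,-.2695,.08,1.504)
```

```text
27.4 [ 0.5759 -0.2696  0.1785] [[-0.9977  0.0671  0.0001]
 [ 0.0671  0.9977  0.    ]
 [-0.0001  0.     -1.    ]] 0.05371105829417039
turn [0.0, 0.0, -0.0] shift [-1.1, 0.2, 98.5] q6 -0.37
```

View pics/w11.png

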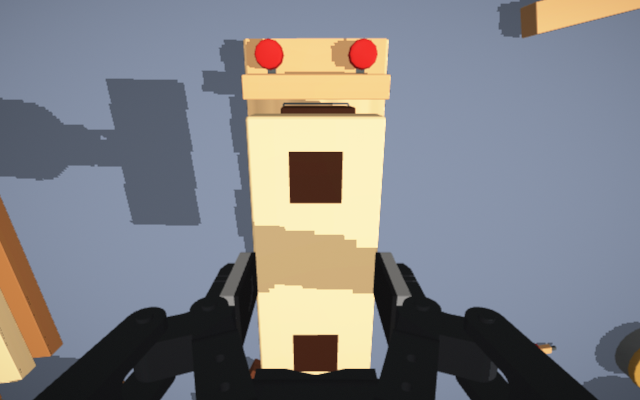

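The inlaid cheek is held squarely, inlays up at (316,178) and (316,353), far edge at row 116. The dark core's end shows beyond it at row 107 and the outline line at row 103.

Run:
```python
from h import *
np.set_printoptions(precision=4,suppress=True)
p=bot.snapshot("wrist"); s=bot.sense(); X=np.array(s["tool_pos"]);R=np.array(s["tool_rot"]);print(X)
T=lambda c,r:R.T@(atz(p,(c,r),X[2]+.0066)-X)
print(T(316,117),[T(316,r)[0] for r in (152,203,335,371)],T(248,117)[1],T(384,117)[1])
d=np.array([np.cos(3.0745),np.sin(3.0745),0]); j=np.array([.5763,-.2687,0]);n=np.array([-d[1],d[0],0])
for (c,r,z) in ((283,107,.062),(353,107,.062),(283,103,.018),(351,103,.018)): e=atz(p,(c,r),z)-j; print(e@d,e@n)
```

```text
[ 0.5758 -0.2696  0.1784]
[ 0.0701  0.001  -0.0066] [np.float64(0.05623201542449937), np.float64(0.034372907588457194), np.float64(-0.03367100441900191), np.float64(-0.055824902014491216)] -0.025794128976712512 0.027783007288860698
0.06903917948973258 0.024131303067802465
0.06907257473302084 -0.027930828915724824
0.07050977837174233 0.028083739784416188
0.07054766080679205 -0.03087671589351563
```

arm_command --motion '[[[0,0,0],[0,0,40],1],[[0,0,0],[0,0,75],1],[[0,0,0],[0,0,94],1],[[0,0,0],[0,0,100],1],[[0,0,0],[0,0,102],1],[[0,0,0],[0,0,102],1],[[0,0,0],[0,0,102],1]]'

```text
t: 28.15
tool_pos: [0.577, -0.2704, 0.078]
tool_rot: [[-0.998, 0.067, 0.003], [0.067, 0.998, -0.001], [-0.003, -0.001, -1.0]]
contact_force: [0.1, -0.8, -0.1]
gripper_width: 0.054
finger_force: 42.4
```

arm_command --motion '[[[0,0,0],[0,0,1],1],[[0,0,0],[0,0,2],1],[[0,0,0],[0,0,2],1]]'

```text
t: 28.45
tool_pos: [0.5759, -0.2698, 0.0745]
tool_rot: [[-0.998, 0.067, 0.0], [0.067, 0.998, -0.0], [-0.0, -0.0, -1.0]]
contact_force: [1.1, 0.2, 0.0]
gripper_width: 0.0539
finger_force: 42.4
```

arm_command --motion '[[[0,0,0],[0,0,1],1],[[0,0,0],[0,0,2],1],[[0,0,0],[0,0,2],1]]'

```text
t: 28.75
tool_pos: [0.576, -0.2697, 0.0734]
tool_rot: [[-0.998, 0.067, 0.001], [0.067, 0.998, -0.0], [-0.001, -0.0, -1.0]]
contact_force: [-2.4, 0.6, 5.8]
gripper_width: 0.0537
finger_force: 43.3
```

Contact at the expected height. I release and rise.

arm_command --motion '[[[0,0,0],[0,0,0],0],[[0,0,0],[0,0,0],0],[[0,0,0],[0,0,0],0],[[0,0,0],[0,0,0],0],[[0,0,0],[0,0,0],0],[[0,0,0],[0,0,-20],0],[[0,0,0],[0,0,-60],0],[[0,0,0],[0,0,-110],0],[[0,0,0],[0,0,-150],0],[[0,0,0],[0,0,-150],0],[[0,0,0],[0,0,-150],0]]'

```text
t: 29.85
tool_pos: [0.5767, -0.2702, 0.2236]
tool_rot: [[-0.998, 0.067, 0.003], [0.067, 0.998, -0.002], [-0.003, -0.001, -1.0]]
contact_force: [0.0, -0.3, -0.4]
gripper_width: 0.0859
finger_force: 0.0
```

Run:
```python
from h import *
np.set_printoptions(precision=4,suppress=True)
p=bot.snapshot("wrist"); save(p,"w12"); s=bot.sense(); print(s['t'],s["tool_pos"],s["gripper_width"])
X=np.array(s["tool_pos"])
for x in ([.5763,-.2695,.080],): print(proj(p,[x]))
go(.352,.284,.2,1.504)
```

```text
29.9 [ 0.5758 -0.2696  0.2217] 0.08572559685394175
[[315.2823 185.332 ]]
turn [0.0, -0.0, 0.0] shift [260.2, 537.5, 21.9] q6 0.75
```

View pics/w12.png

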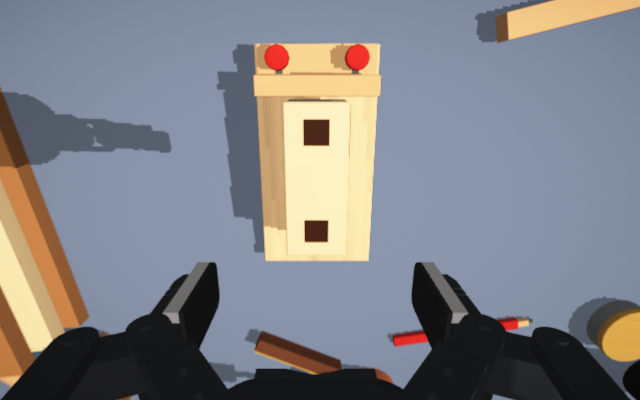

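The stack is square: inlays at (316,132) and (316,231), cheek cols 285–350. On to the weight.

arm_command --motion '[[[0,0,0],[260,537,0],0],[[0,0,0],[260,537,0],0],[[0,0,0],[260,537,0],0],[[0,0,0],[260,537,0],0],[[0,0,0],[260,537,0],0],[[0,0,0],[260,537,0],0],[[0,0,0],[260,537,0],0],[[0,0,0],[260,537,0],0],[[0,0,0],[260,537,0],0],[[0,0,0],[260,537,0],0],[[0,0,0],[260,537,0],0],[[0,0,0],[260,537,0],0],[[0,0,0],[260,537,0],0],[[0,0,0],[260,537,0],0],[[0,0,0],[260,537,0],0],[[0,0,0],[260,537,0],0]]'

```text
t: 31.5
tool_pos: [0.3525, 0.2821, 0.2217]
tool_rot: [[-0.998, 0.069, -0.001], [0.069, 0.998, -0.001], [0.001, -0.001, -1.0]]
contact_force: [0.2, -0.3, 0.9]
gripper_width: 0.0851
finger_force: 0.0
```

Run:
```python
from h import *
np.set_printoptions(precision=4,suppress=True)
p=bot.snapshot("wrist"); save(p,"w13"); s=bot.sense(); print(s['t'],s["tool_pos"],s["tool_rot"][:,1])
print(proj(p,[[.352,.284,z] for z in (0,.028,.064)]))
print([ (r["xy"],r["conf"]) for r in bot.look_for(p,"weight")[:2]],[ (r["xy"],r["conf"]) for r in bot.landmark_of(p,"weight")[:2]])
```

```text
31.55 [0.3527 0.2822 0.2219] [ 0.0694  0.9976 -0.0005]
[[316.3443 166.8993]
 [316.4196 172.7096]
 [316.5355 181.648 ]]
[([324.7, 163.0], 0.85), ([326.4, 308.0], 0.21)] [([325.1, 161.4], 0.85)]
```

View pics/w13.png

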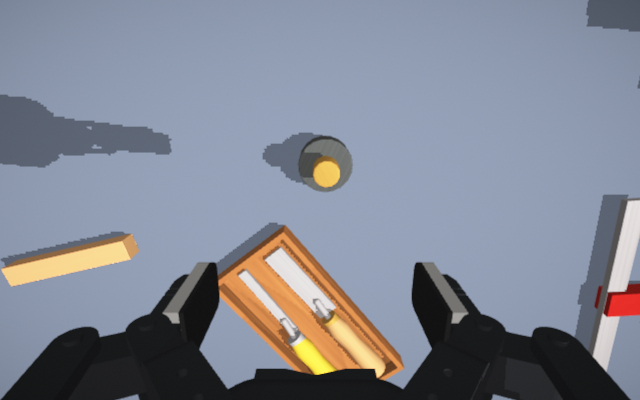

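The weight stands at (325,163), knob top centre at (327,173).

Run:
```python
from h import *
np.set_printoptions(precision=4,suppress=True)
p=bot.snapshot("wrist"); s=bot.sense(); t,sd=bot.snapshot("top"),bot.snapshot("side")
im=cv2.GaussianBlur(p["image"],(3,3),0).astype(int); m=((im[:,:,0]-im[:,:,2])>60).astype(np.uint8); n,l,st,ce=cv2.connectedComponentsWithStats(m)
k=l[173,327]; print(st[k],ce[k])
a=atz(p,ce[k],.064); b=atz(p,(325.1,161.4),0); print(a,b,tri([ray(p,ce[k]),ray(t,(238,246)),ray(sd,(263,153))]))
go(a[0],a[1],.04,1.504)
```

```text
[312 156  28  31 680] [325.4912 171.1191]
[0.3432 0.2934 0.064 ] [0.3471 0.2946 0.    ] [0.351  0.2897 0.0517]
turn [0.0, 0.0, -0.001] shift [10.2, 9.6, 182.4] q6 0.77
```

arm_command --motion '[[[0,0,0],[7.5,11,50],0],[[0,0,0],[7.5,11,100],0],[[0,0,0],[7.5,11,145],0],[[0,0,0],[7.5,11,175],0],[[0,0,0],[7.5,11,184],0],[[0,0,0],[7.5,11,184],0],[[0,0,0],[7.5,11,184],0]]' --newtons 60

```text
t: 32.5
tool_pos: [0.3468, 0.2957, 0.0397]
tool_rot: [[-0.998, 0.067, 0.002], [0.067, 0.998, 0.001], [-0.002, 0.002, -1.0]]
contact_force: [0.1, -0.0, 0.4]
gripper_width: 0.0852
finger_force: 0.0
```

Run:
```python
from h import *
p=bot.snapshot("wrist"); s=bot.sense(); print(s["t"],s["tool_pos"],s["contact_force"]); save(p,"w14")
```

```text
32.55 [0.34726575 0.29600608 0.0401637 ] [0.05492109 0.55973607 0.23195004]
```

View pics/w14.png

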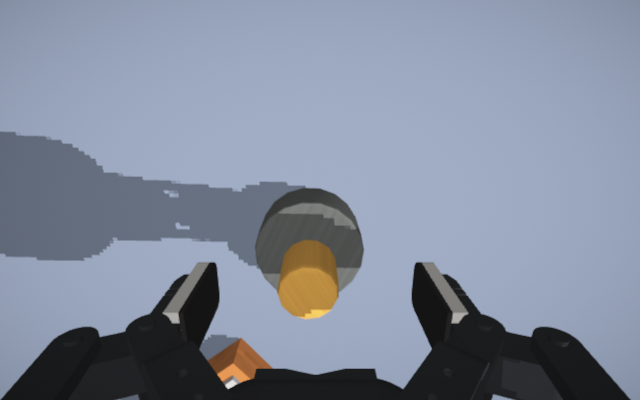

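The knob (top centre about (309,291)) is between the fingers, about 7 px left of their centre line.

Run:
```python
from h import *
p=bot.snapshot("wrist"); s=bot.sense(); X=s["tool_pos"]
print(X,s["tool_rot"][:,1],proj(p,[[X[0],X[1],z] for z in (.036,.064)]))
```

```text
[0.34734241 0.29608051 0.04022848] [0.06683939 0.99776072 0.00245936] [[313.84402037 263.05729973]
 [313.76466056 296.49852037]]
```

arm_command --motion '[[[0,0,0],[0,-2,1],0],[[0,0,0],[0,-2,1],0],[[0,0,0],[0,-2,1],1],[[0,0,0],[0,-2,1],1],[[0,0,0],[0,-2,1],1],[[0,0,0],[0,-2,1],1],[[0,0,0],[0,-2,1],1],[[0,0,0],[0,-2,1],1],[[0,0,0],[0,-2,1],1],[[0,0,0],[0,-2,1],1],[[0,0,0],[0,-2,1],1],[[0,0,0],[0,-2,1],1]]' --newtons 60

```text
t: 33.8
tool_pos: [0.3454, 0.2927, 0.0375]
tool_rot: [[-0.998, 0.067, 0.0], [0.067, 0.998, -0.0], [-0.0, -0.0, -1.0]]
contact_force: [-0.5, -1.8, 5.5]
gripper_width: 0.0243
finger_force: 58.7
```

arm_command --motion '[[[0,0,0],[0,0,-5],1],[[0,0,0],[0,0,-20],1],[[0,0,0],[0,0,-60],1],[[0,0,0],[0,0,-105],1],[[0,0,0],[0,0,-150],1],[[0,0,0],[0,0,-150],1],[[0,0,0],[0,0,-150],1]]'

```text
t: 34.5
tool_pos: [0.3455, 0.2932, 0.1871]
tool_rot: [[-0.998, 0.067, 0.001], [0.067, 0.998, 0.001], [-0.001, 0.001, -1.0]]
contact_force: [-0.6, -1.6, -6.9]
gripper_width: 0.0245
finger_force: 60.5
```

Run:
```python
from h import *
s=bot.sense(); print(s["t"],s["tool_pos"],s["contact_force"],s["gripper_width"])
go(.576,-.2695,.187,1.504)
```

```text
34.5 [0.34548744 0.29323816 0.18714139] [-0.55227746 -1.550079   -6.93297871] 0.02449430485401537
turn [0.001, 0.001, 0.0] shift [-267.5, -546.1, -0.2] q6 -0.37
```

arm_command --motion '[[[0,0,0],[-8,-16,0],1],[[0,0,0],[-22,-45,0],1],[[0,0,0],[-40,-82,0],1],[[0,0,0],[-60,-122,0],1],[[0,0,0],[-80,-163,0],1],[[0,0,0],[-100,-204,0],1],[[0,0,0],[-120,-245,0],1],[[0,0,0],[-140,-286,0],1],[[0,0,0],[-160,-327,0],1],[[0,0,0],[-180,-368,0],1],[[0,0,0],[-200,-409,0],1],[[0,0,0],[-220,-449,0],1],[[0,0,0],[-238,-486,0],1],[[0,0,0],[-252,-515,0],1],[[0,0,0],[-262,-535,0],1],[[0,0,0],[-267,-544,0],1],[[0,0,0],[-267.5,-546,0],1],[[0,0,0],[-267.5,-546,0],1],[[0,0,0],[-267.5,-546,0],1]]'

```text
t: 36.4
tool_pos: [0.5751, -0.268, 0.1866]
tool_rot: [[-0.998, 0.066, -0.002], [0.066, 0.998, 0.002], [0.002, 0.002, -1.0]]
contact_force: [0.4, -0.8, -6.7]
gripper_width: 0.0241
finger_force: 60.4
```

arm_command --motion '[[[0,0,0],[0,0,20],1],[[0,0,0],[0,0,40],1],[[0,0,0],[0,0,55],1],[[0,0,0],[0,0,60],1],[[0,0,0],[0,0,63],1],[[0,0,0],[0,0,63],1],[[0,0,0],[0,0,63],1]]'

```text
t: 37.1
tool_pos: [0.5765, -0.2698, 0.1254]
tool_rot: [[-0.998, 0.067, 0.002], [0.067, 0.998, -0.001], [-0.002, -0.001, -1.0]]
contact_force: [0.4, -0.6, -5.7]
gripper_width: 0.024
finger_force: 60.6
```

Run:
```python
from h import *
p=bot.snapshot("wrist"); s=bot.sense(); print(s["t"],s["tool_pos"],s["contact_force"],s["gripper_width"]); save(p,"w15")
go(.576,-.2695,.1175,1.504)
```

```text
37.15 [ 0.57649789 -0.26994357  0.12543515] [ 0.48110475 -0.18608531 -6.54798544] 0.024169999146704056
turn [-0.001, 0.002, 0.0] shift [0.5, 0.4, 7.9] q6 -0.37
```

View pics/w15.png

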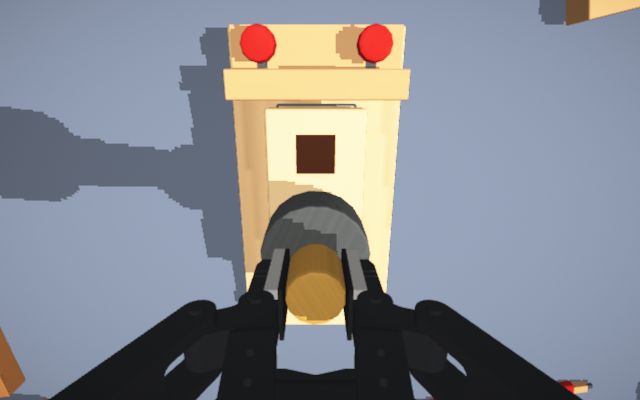

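The weight hangs upright, disc centred (316) on the cheek's width (cols 266–366), over the middle. I lower it until contact.

arm_command --motion '[[[0,0,0],[0,0,2],1],[[0,0,0],[0,0,4],1],[[0,0,0],[0,0,5],1],[[0,0,0],[0,0,6],1],[[0,0,0],[0,0,6],1],[[0,0,0],[0,0,6],1]]'

```text
t: 37.75
tool_pos: [0.5758, -0.2697, 0.1182]
tool_rot: [[-0.998, 0.067, -0.0], [0.067, 0.998, 0.0], [0.0, 0.0, -1.0]]
contact_force: [-0.2, 0.1, -6.7]
gripper_width: 0.0239
finger_force: 60.6
```

arm_command --motion '[[[0,0,0],[0,0,1],1],[[0,0,0],[0,0,1],1]]'

```text
t: 37.95
tool_pos: [0.576, -0.2698, 0.1176]
tool_rot: [[-0.998, 0.067, 0.001], [0.067, 0.998, -0.0], [-0.001, -0.0, -1.0]]
contact_force: [-0.5, 0.7, -5.0]
gripper_width: 0.0244
finger_force: 60.8
```

arm_command --motion '[[[0,0,0],[0,0,1],1],[[0,0,0],[0,0,1],1]]'

```text
t: 38.15
tool_pos: [0.5761, -0.2699, 0.1175]
tool_rot: [[-0.998, 0.067, 0.001], [0.067, 0.998, -0.001], [-0.001, -0.001, -1.0]]
contact_force: [-2.9, 1.6, 2.5]
gripper_width: 0.0245
finger_force: 61.6
```

arm_command --motion '[[[0,0,0],[0,0,0],0],[[0,0,0],[0,0,0],0],[[0,0,0],[0,0,0],0],[[0,0,0],[0,0,0],0],[[0,0,0],[0,0,0],0],[[0,0,0],[0,0,0],0],[[0,0,0],[0,0,0],0],[[0,0,0],[0,0,-20],0],[[0,0,0],[0,0,-60],0],[[0,0,0],[0,0,-100],0],[[0,0,0],[0,0,-130],0],[[0,0,0],[0,0,-130],0],[[0,0,0],[0,0,-130],0]]'

```text
t: 39.45
tool_pos: [0.5764, -0.27, 0.2469]
tool_rot: [[-0.998, 0.067, 0.002], [0.067, 0.998, -0.001], [-0.002, -0.001, -1.0]]
contact_force: [-0.1, 0.3, -0.8]
gripper_width: 0.0852
finger_force: 0.0
```

Run:
```python
from h import *
p=bot.snapshot("wrist"); q=bot.snapshot("side"); s=bot.sense(); print(s["t"],s["tool_pos"],s["gripper_width"])
c=cv2.resize(q["image"][200:330,250:450],(600,390)); cv2.imwrite("pics/w16.png",np.vstack([p["image"][:210,60:660],np.zeros((0,580,3),np.uint8),c[:,:580]])[:,:,::-1])
```

```text
39.55 [ 0.57520403 -0.26929992  0.24471728] 0.08524411380142
```

View pics/w16.png

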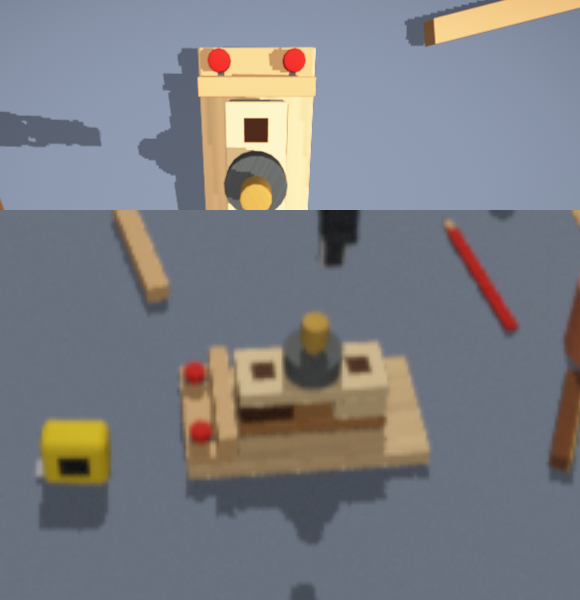

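The stack is square and the weight stands upright midway between the inlays (about (312,355) in the side crop), with the gripper clear above. I hand in.

```bash
python3 -c "
from bench import bot
print(bot.finish_job())"
```

```text
the job is handed in; nothing more can be done
None
```

The mallet head is dry-fitted on the jig with the weight upright on the middle, the gripper is clear and the chisels were not touched. I handed the job in at about 40 s of the 120 s allowed, but the hand-in returned no verdict.

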